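# Snug down the puck's hold-down screw, then back it off an eighth of a turn

### The job

Two steel straps hold devices on the TV stand, each with a brass winged thumbscrew on top. Take the screw over the round streaming puck, turn it clockwise (seen from above) until it bottoms, then back it off an eighth of a turn so the puck is not squeezed, and let go. Leave the screw over the square box as it is, and do not shift the frosted glass tealight cup that stands between the two.

Things in the scene. Friction and masses are not known exactly. Their poses are not given: they have to be found in the camera images.
- puck_screw (a joint): Angle (rad) of the thumbscrew over the round white puck (92 mm across, 24 mm high). 0 = bottomed, a hard stop, wing in line with the strap; negative = backed off; grows clockwise seen from above. Starts at -1.4 to -1.1, so one grasp is enough; an eighth of a turn back from the stop is -0.785. Light friction (0.04 N m); stays where left, does not rise or sink.
- puck_wing (a point): Grip point of the puck screw's brass wing: on its upright axis, 68 mm above the stand. Wing: upright bar 40 mm long (x), 10 mm thick (y, pinch across it), from 53 to 84 mm above the stand; z up; the frame turns with the screw. Below: dark steel strap 124 x 26 mm, top at 40 mm, 18 mm boss up to 45 mm, 16 mm collar to 53 mm. Strap and puck are fixed; place and heading vary.
- box_wing_tip (a point): The bystander: one end of the wing of the other brass thumbscrew, of the same make, over the square white box (84 x 84 x 24 mm). The point lies 20 mm from that screw's axis along the wing, 68 mm above the stand; x points out along the wing, z up. Not to be turned.
- tealight: Frosted glass tealight cup, 62 mm across at the rim, 52 mm across the foot, 50 mm high, loose, standing between the two straps. Origin at the centre of its underside, z up.

How it is judged:
On the way:
1. the screw over the round puck is turned clockwise to its stop (within 5 degrees) (value of joint puck_screw above -0.09 rad), for 0.1 s.
At the end, for the whole second after the job is handed in: The puck's thumbscrew is at rest an eighth of a turn (45 degrees, give or take 15) back from its stop; the other thumbscrew has not been turned (its wing tip within 5 mm of its start) and the tealight cup stands upright within 20 mm of its start (value of joint puck_screw between -1.05 and -0.52 rad and velocity of joint puck_screw between -0.05 and 0.05 rad/s and distance of box_wing_tip from where it was at the start of the episode below 0.005 m and distance of tealight from where it was at the start of the episode below 0.02 m and angle between tealight's own z axis and vertical below 0.2 rad); the robot touches nothing.
It fails at once if the thumbscrew over the square box is turned (wing tip moved over 5 mm) (distance of box_wing_tip from where it was at the start of the episode above 0.005 m).
It fails at once if the tealight cup is shifted over 20 mm or tipped over (distance of tealight from where it was at the start of the episode above 0.02 m or angle between tealight's own z axis and vertical above 0.5 rad).
It also fails if it takes over 38 s, if anything falls off the work surface, if the arm or the gripper's body presses on something with over 40 N, if the wrist force passes 120 N, or if a joint passes its speed limit or range.

### The arm

A 7-joint arm with a two-finger parallel gripper is mounted at the origin on the work surface. World frame = base frame: x ahead of the robot, y to its left, z up, the work surface at z = 0. Lengths are in m, angles in rad, forces in N, time in s.
With the tool pointing down it reaches from about 0.425 to 0.925 m from the base axis. Payload 6.8 kg.
Tool frame: the origin (TCP) lies at the very end of the fingers, on their centre line; the grasp point (between the pads) lies 19 mm behind it (bot.grasp_offset is the distance from the TCP to the grasp point, in m); z points along the fingers, y is the direction in which the jaws open and shut (so a half turn about z gives the same grasp; the last joint's range is limited). The gripper opens to 85 mm and grips with 20 to 120 N. Pads are 22 mm wide; open, the fingers measure 114 mm over their backs; the gripper's body (76 mm by 85 mm) begins 54 mm behind the grasp point. The pads swing forward as they close: fully open they stand 13 mm farther back than shut.
Start: joints at [-1.278, 0.477, 0.022, 1.555, -0.011, 1.109, -0.083], TCP at [0.263, 0.622, 0.231] pointing down, gripper open.
Joint ranges: [-2.96, 2.96], [-0.34, 2.1], [-1.41, 1.46], [0.24, 2.44], [-1.37, 4.51], [0.17, 1.92], [-2.96, 2.96]. Speed limits (rad/s): [2.39, 2.39, 3.14, 3.14, 3.14, 3.14, 3.14].

### API

Orientations are given as a unit quaternion [w, x, y, z].
In Python, from station import monitor, cams, bot, finder gives the robot as it stands.
- The arm moves only by the tool jog_arm, never from a script. Its argument "plan" is a list of rows, each an object of numbers: "x", "y", "z": the shift along the tool's x, y, z as a fraction of full scale; "wx", "wy", "wz": the turn, a rotation vector about the tool's x, y, z as a fraction of full scale. A call has 1 to 12 rows; each row is the pose to reach, as a shift and turn from the pose measured when the call began, along the tool's axes at that moment, turning the shorter way round; what a row does not reach only later rows make up. Full scale, the value 1, is 20 cm for a shift and 180 degrees for a turn. A row lasts 1/12 s, in which the tool goes at most 41.7 mm and 7.16 degrees, less where a joint would pass 70% of its speed; a pose out of reach is approached as far as the arm can. A call with a number of a shift or a turn outside -1 to 1 is refused whole. A call with a gripper value outside its range is refused whole. "hand" is the opening, from -1 (shut) to 1 (fully open), set as the call begins (left out, the last holds). The fingers move at their own pace and stop on an object; "grip_force" is the grip in N (left out, the last holds). Time passes only in rows, so rows that repeat a pose let the fingers close. It gives the time, the measured TCP pose, the force and the opening at its end, in the units of the state.
- monitor.get_obs(): the state, without advancing time (a new reading comes with each control period).
- cams.read_camera(name): name is "scene" or "top"; returns the picture (420x560x3 uint8, red, green, blue); there is no depth.
- cams.get_calibration(name): a dict with "fx", "fy", "cx", "cy" (pixels), "extrinsics" (4x4, takes a point from world to camera coordinates). Camera axes: x right, y down, z forward; pixel columns grow to the right and rows downward; lengths in m; the calibration is good to about 2 mm. A picture is of the moment at which its call begins. get_calibration takes no time and is no camera call.
- bot.hand_in(): hands the job in, once; it reports no verdict.
Trained networks look in the newest picture that a camera, given by its name, has taken for a name from the list of things; names that differ only in an ending like _2 or _b are one class to them, and where a whole thing is asked for, a point or a joint stands for the part that bears it (a point fixed in the world has none). Each returns a list of dicts, best first, with "confidence" (0 to 1); they miss things now and then, are a little off and sometimes report something else, mostly with a low value. They report only what shows in the picture. A call takes as long as a camera call.
- finder.find_in(camera, target): "bbox" ([left, top, width, height] in pixels, round what is visible of it).
- finder.place_of(camera, target): "location" ([column, row] in pixels: a listed point, or the origin of a listed thing).
The state is a dict: "t": time; "q": joint angles; "joint_vel": joint speeds; "joint_torque": joint torques, N m; "eef_pos": TCP position; "tool_rot": TCP orientation; "contact_force": force on the tool from outside, world axes, zero at the start; "torque": the same for the moment, N m; "gripper_width": opening from 0.0 (shut) to 1.0 (fully open).
Only numpy, scipy, OpenCV 4.12 (cv2) and the standard library are available. Lean on these libraries where they do the work, as an engineer would, in place of code of your own. Each camera call takes 0.05 s, during which the arm holds its last target. There are 200 camera calls.

## Working session

There is one attempt and no reset: what is moved stays moved. The work goes in short steps, Python scripts to look and compute and a tool call to move; the robot and the scene stay as the last step left them, time stands still between calls to the robot, and variables do not carry over. Pictures are saved under pics/ and viewed, about 8 in all and at most 12, crops included, and the job is handed in when it is done.

Besides the shell and the picture viewer there is one more tool, called after "Call:" by a JSON object that holds its "api" and its "payload". jog_arm: Moves the arm, as the interface text tells. Shift numbers are shares of 20 cm and turn numbers shares of 180 degrees, none past 1 either way. Its arguments: {"type":"object","properties":{"plan":{"type":"array","items":{"type":"object","properties":{"x":{"type":"number","minimum":-1,"maximum":1},"y":{"type":"number","minimum":-1,"maximum":1},"z":{"type":"number","minimum":-1,"maximum":1},"wx":{"type":"number","minimum":-1,"maximum":1},"wy":{"type":"number","minimum":-1,"maximum":1},"wz":{"type":"number","minimum":-1,"maximum":1}}}},"hand":{"type":"number"},"grip_force":{"type":"number"}},"required":["plan"]}

```bash
mkdir -p pics; cat > h.py <<'E'
from station import monitor, cams, bot, finder
import numpy as np, cv2
def ray(cam,px,z):
    c=cams.get_calibration(cam);E=np.array(c["extrinsics"]);R,t=E[:3,:3],E[:3,3]
    d=R.T@np.array([(px[0]-c["cx"])/c["fx"],(px[1]-c["cy"])/c["fy"],1]);o=-R.T@t
    return o+d*(z-o[2])/d[2]
def proj(cam,p):
    c=cams.get_calibration(cam);E=np.array(c["extrinsics"]);q=E[:3,:3]@p+E[:3,3]
    return np.array([c["fx"]*q[0]/q[2]+c["cx"],c["fy"]*q[1]/q[2]+c["cy"]])
E
python3 - <<'E'
from h import *
for c in("top","scene"):
    im=cams.read_camera(c);cv2.imwrite(f"pics/{c}0.png",im[:,:,::-1])
    for n,z in(("puck_wing",.068),("box_wing_tip",.068),("tealight",0)):
        for r in finder.place_of(c,n)[:3]: print(c,n,np.round(r["location"],1),round(r["confidence"],2),ray(c,r["location"],z).round(4))
    E=np.array(cams.get_calibration(c)["extrinsics"]);print(-E[:3,:3].T@E[:3,3],cams.get_calibration(c)["fx"])
o=monitor.get_obs();print(o)
E
```

```text
top puck_wing [174.8 207.5] 0.56 [0.5694 0.187  0.068 ]
top box_wing_tip [381.3 209.9] 0.77 [ 0.5614 -0.1625  0.068 ]
top tealight [283.8 237.2] 0.61 [0.5242 0.0029 0.    ]
[0.43078155 0.00513206 0.85554539] 471.90757067602067
scene puck_wing [379.9 209.8] 0.54 [0.5578 0.1895 0.068 ]
scene box_wing_tip [208.2 236.9] 0.62 [ 0.5643 -0.1623  0.068 ]
scene tealight [287.5 240.8] 0.72 [0.5269 0.0011 0.    ]
[ 1.30870646 -0.17588746  0.61835864] 478.08601530796386
{'t': 0.4, 'q': array([-1.27813139,  0.47712797,  0.02238078,  1.55552456, -0.01153209,
        1.10929397, -0.08311908]), 'joint_vel': array([ 1.74585719e-03, -2.48254369e-03,  2.92403373e-05, -7.33873271e-04,
       -1.05166808e-03,  8.76004025e-04, -1.25735657e-04]), 'joint_torque': array([-1.20225697e-03, -5.95630825e+01,  1.60427190e+00, -2.81120968e+01,
        1.24560625e-02,  3.88363434e-03, -3.68035057e-05]), 'eef_pos': array([0.26329143, 0.62147094, 0.23116896]), 'tool_rot': array([-3.66308298e-05,  1.99063122e-01,  9.79986663e-01, -1.09164634e-04]), 'contact_force': array([ 0.42298472, -0.03458734, -0.09162201]), 'torque': array([-0.03452431,  0.0496362 ,  0.01283528]), 'gripper_width': 0.9968960327447189}
```

```bash
python3 -c "
import cv2,numpy as np
a=[cv2.imread(f'pics/{c}0.png') for c in('top','scene')]
cv2.imwrite('pics/both.png',cv2.resize(np.hstack(a),None,fx=.714,fy=.714))"
```

```text
(no output)
```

View pics/top0.png

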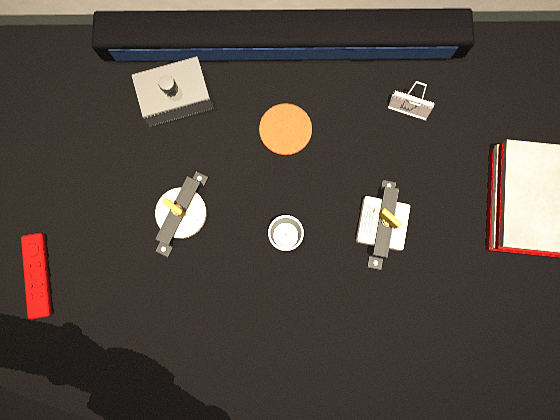

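View pics/scene0.png

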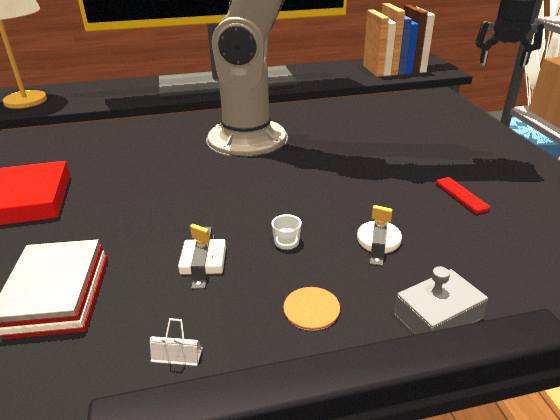

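```bash
cat > fit.py <<'E'
from h import *
from scipy.optimize import minimize
S=6
def sil(c,x,y,a,u0,v0,n):
    m=np.zeros((n*S,n*S),np.uint8);ca,sa=np.cos(a),np.sin(a)
    bar=[(x+ca*i*.02-sa*j*.005,y+sa*i*.02+ca*j*.005,z) for i in(-1,1) for j in(-1,1) for z in(.053,.084)]
    col=[(x+.008*np.cos(t),y+.008*np.sin(t),z) for t in np.arange(0,6.28,.4) for z in(.045,.053)]
    for P in(bar,col):
        q=np.array([(proj(c,np.array(p))-[u0,v0]+.5)*S for p in P])
        cv2.fillConvexPoly(m,cv2.convexHull(q.astype(np.float32)).astype(np.int32),1)
    return cv2.resize(m.astype(np.float32),(n,n),interpolation=cv2.INTER_AREA)
def yellow(im):
    h=cv2.cvtColor(im,cv2.COLOR_RGB2HSV);return ((h[...,0]>14)&(h[...,0]<36)&(h[...,1]>110)&(h[...,2]>70)).astype(np.float32)
def fit(ims,x0,y0,cs=("top","scene"),n=50,verb=True):
    W=[]
    for c in cs:
        u,v=(proj(c,np.array([x0,y0,.065]))-n/2).astype(int)
        W.append((c,u,v,yellow(ims[c])[v:v+n,u:u+n]))
    f=lambda p,only=None:sum(((sil(c,*p,u,v,n)-m)**2).sum() for c,u,v,m in W if only in(None,c))
    R=[]
    for only in (None,)+tuple(cs):
        b=min((minimize(f,(x0,y0,a),args=(only,),method="Nelder-Mead",options=dict(initial_simplex=[(x0,y0,a),(x0+.008,y0,a),(x0,y0+.008,a),(x0,y0,a+.4)],xatol=1e-4,fatol=.05)) for a in np.arange(0,3.1,.5)),key=lambda r:r.fun)
        R.append(b.x);print(only,b.x.round(4),np.degrees(b.x[2]).round(1),b.fun.round(1),[m.sum() for *_,m in W])
    return R
E
python3 - <<'E'
from fit import *
ims={c:cv2.imread(f"pics/{c}0.png")[:,:,::-1].copy() for c in("top","scene")}
fit(ims,.563,.188)
# puck outline & strap feet in top
g=ims["top"].astype(int)
for n,p in(("feet",[(200,178),(163,250)]),):
    a,b=[ray("top",q,.002) for q in p];print(a,b,(a+b)/2,np.degrees(np.arctan2(*(a-b)[1::-1])),np.linalg.norm(a-b))
print("puck",ray("top",(180.5,213),.024))
E
```

```text
Traceback (most recent call last):
  File "fit.py", line 22, in fit
    b=min((minimize(f,(x0,y0,a),args=(only,),method="Nelder-Mead",options=dict(initial_simplex=[(x0,y0,a),(x0+.008,y0,a),(x0,y0+.008,a),(x0,y0,a+.4)],xatol=1e-4,fatol=.05)) for a in np.arange(0,3.1,.5)),key=lambda r:r.fun)
  File "fit.py", line 22, in <genexpr>
    b=min((minimize(f,(x0,y0,a),args=(only,),method="Nelder-Mead",options=dict(initial_simplex=[(x0,y0,a),(x0+.008,y0,a),(x0,y0+.008,a),(x0,y0,a+.4)],xatol=1e-4,fatol=.05)) for a in np.arange(0,3.1,.5)),key=lambda r:r.fun)
           ~~~~~~~~^^^^^^^^^^^^^^^^^^^^^^^^^^^^^^^^^^^^^^^^^^^^^^^^^^^^^^^^^^^^^^^^^^^^^^^^^^^^^^^^^^^^^^^^^^^^^^^^^^^^^^^^^^^^^^^^^^^^^^^^^^^^^^^^^^^^^^^^^^^^^^^^^^^^^^^^^
  File "fit.py", line 19, in <lambda>
    f=lambda p,only=None:sum(((sil(c,*p,u,v,n)-m)**2).sum() for c,u,v,m in W if only in(None,c))
                         ~~~^^^^^^^^^^^^^^^^^^^^^^^^^^^^^^^^^^^^^^^^^^^^^^^^^^^^^^^^^^^^^^^^^^^^
  File "fit.py", line 19, in <genexpr>
    f=lambda p,only=None:sum(((sil(c,*p,u,v,n)-m)**2).sum() for c,u,v,m in W if only in(None,c))
                               ~~~^^^^^^^^^^^^
  File "fit.py", line 9, in sil
    q=np.array([(proj(c,np.array(p))-[u0,v0]+.5)*S for p in P])
                 ~~~~^^^^^^^^^^^^^^^
  File "h.py", line 8, in proj
    c=cams.get_calibration(cam);E=np.array(c["extrinsics"]);q=E[:3,:3]@p+E[:3,3]
ValueError: time passes only in moves, steps and waits
```

```bash
python3 -c "
import cv2,numpy as np
a=cv2.imread('pics/top0.png')[160:270,130:250];b=cv2.imread('pics/scene0.png')[180:290,320:440]
cv2.imwrite('pics/crop.png',cv2.resize(np.hstack([a,b]),(800,367),interpolation=cv2.INTER_CUBIC))"
```

```text
(no output)
```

View pics/crop.png

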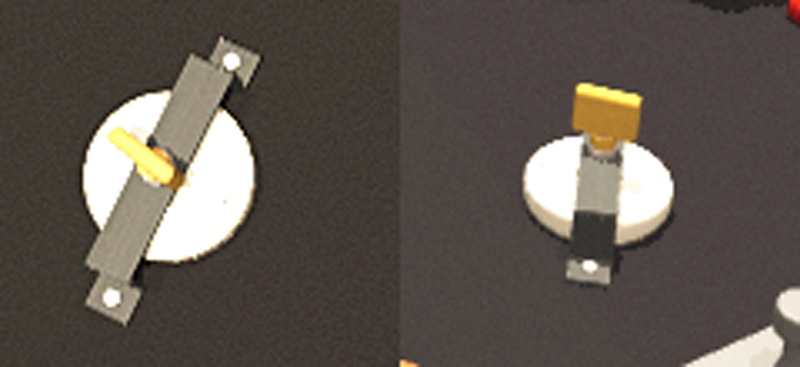

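The crop shows the brass wing at about (173,206) in the top view, with the strap feet holes at (199,179) and (163,249). In the scene view the wing is at about (381,214). I'll cache the calibration, since it is limited per script.

```bash
sed -i 's/cams.get_calibration(cam)/cal(cam)/; 2a import functools\ncal=functools.lru_cache(cams.get_calibration)' h.py
python3 - <<'E'
from fit import *
ims={c:cv2.imread(f"pics/{c}0.png")[:,:,::-1].copy() for c in("top","scene")}
fit(ims,.563,.188)
a,b=[ray("top",q,.002) for q in [(199.3,178.6),(163.3,249.4)]];print(a,b,(a+b)/2,np.degrees(np.arctan2(*(a-b)[1::-1])))
print("puck",ray("top",(180.5,213),.024))
from scipy.spatial.transform import Rotation as Ro
print(Ro.from_quat(monitor.get_obs()["tool_rot"],scalar_first=True).as_matrix().round(3))
E
```

```text
None [0.5699 0.1883 0.8993] 51.5 104.0 [np.float32(110.0), np.float32(327.0)]
top [0.5706 0.1895 4.0356] 231.2 80.6 [np.float32(110.0), np.float32(327.0)]
scene [0.5712 0.1873 0.946 ] 54.2 14.1 [np.float32(110.0), np.float32(327.0)]
[0.63483273 0.15823354 0.002     ] [0.50421257 0.22119161 0.002     ] [0.56952265 0.18971258 0.002     ] -25.73376368716404
puck [0.56701792 0.18678557 0.024     ]
[[-0.921  0.39  -0.   ]
 [ 0.39   0.921 -0.   ]
 [ 0.    -0.    -1.   ]]
```

The two checks agree. The axis is at about (0.570, 0.1885). The wing yaw is 52° and the strap -25.7°, so the screw is at about -1.36 rad, inside its stated range. I'll approach with the jaw axis at azimuth 142°, which means turning 75° counterclockwise.

Call:
{"api": "jog_arm", "payload": {"plan": [{"x": -0.9,"y": -0.56,"wz": -0.417},{"x": -0.9,"y": -0.56,"wz": -0.417},{"x": -0.9,"y": -0.56,"wz": -0.417},{"x": -0.9,"y": -0.56,"wz": -0.417},{"x": -0.9,"y": -0.56,"wz": -0.417},{"x": -0.9,"y": -0.56,"wz": -0.417},{"x": -0.9,"y": -0.56,"wz": -0.417},{"x": -0.9,"y": -0.56,"wz": -0.417},{"x": -0.9,"y": -0.56,"wz": -0.417},{"x": -0.9,"y": -0.56,"wz": -0.417},{"x": -0.9,"y": -0.56,"wz": -0.417},{"x": -0.9,"y": -0.56,"wz": -0.417}], "hand": 1}}

```text
invalid input at $.plan[0]: expected keys x, y, z, wx, wy, wz
```

```bash
cat > go.py <<'E'
import sys
from h import *
from scipy.spatial.transform import Rotation as Ro
def rel(x,y,z,jaw):
    o=monitor.get_obs();R=Ro.from_quat(o["tool_rot"],scalar_first=True).as_matrix()
    az=np.degrees(np.arctan2(R[1,1],R[0,1]));d=R.T@(np.array([x,y,z])-o["eef_pos"])
    Rt=np.array([[np.sin(np.radians(jaw)),np.cos(np.radians(jaw)),0],[-np.cos(np.radians(jaw)),np.sin(np.radians(jaw)),0],[0,0,-1]])
    w=Ro.from_matrix(R.T@Rt).as_rotvec()
    print("t",o["t"],"pos",o["eef_pos"].round(4),"az",az.round(1),"shift",(d/.2).round(3),"turn",(w/np.pi).round(3),"q7",o["q"][6].round(2),"F",o["contact_force"].round(1),"T",o["torque"].round(2),"w",round(o["gripper_width"],3))
if __name__=="__main__": rel(*map(float,sys.argv[1:]))
E
python3 go.py .570 .1885 .16 142
```

```text
Traceback (most recent call last):
  File "go.py", line 10, in <module>
    if __name__=="__main__": rel(*map(float,sys.argv[1:]))
                             ~~~^^^^^^^^^^^^^^^^^^^^^^^^^^
  File "go.py", line 8, in rel
    w=Ro.from_matrix(R.T@Rt).as_rotvec()
      ~~~~~~~~~~~~~~^^^^^^^^
  File "scipy/spatial/transform/_rotation.pyx", line 1143, in scipy.spatial.transform._rotation.Rotation.from_matrix
ValueError: Non-positive determinant (left-handed or null coordinate frame) in rotation matrix 0: [[-2.59419886e-01  9.65764631e-01 -2.83341439e-05]
 [ 9.65764604e-01  2.59419886e-01  2.28543465e-04]
 [-2.28069635e-04 -3.19246065e-05  9.99999973e-01]].
```

Call:
{"api": "jog_arm", "payload": {"plan": [{"x": -0.9,"y": -0.56,"z": 0,"wx": 0,"wy": 0,"wz": -0.417},{"x": -0.9,"y": -0.56,"z": 0,"wx": 0,"wy": 0,"wz": -0.417},{"x": -0.9,"y": -0.56,"z": 0,"wx": 0,"wy": 0,"wz": -0.417},{"x": -0.9,"y": -0.56,"z": 0,"wx": 0,"wy": 0,"wz": -0.417},{"x": -0.9,"y": -0.56,"z": 0,"wx": 0,"wy": 0,"wz": -0.417},{"x": -0.9,"y": -0.56,"z": 0,"wx": 0,"wy": 0,"wz": -0.417},{"x": -0.9,"y": -0.56,"z": 0,"wx": 0,"wy": 0,"wz": -0.417},{"x": -0.9,"y": -0.56,"z": 0,"wx": 0,"wy": 0,"wz": -0.417},{"x": -0.9,"y": -0.56,"z": 0,"wx": 0,"wy": 0,"wz": -0.417},{"x": -0.9,"y": -0.56,"z": 0,"wx": 0,"wy": 0,"wz": -0.417},{"x": -0.9,"y": -0.56,"z": 0,"wx": 0,"wy": 0,"wz": -0.417},{"x": -0.9,"y": -0.56,"z": 0,"wx": 0,"wy": 0,"wz": -0.417}], "hand": 1}}

```text
t: 1.4
eef_pos: [0.3855, 0.448, 0.2312]
tool_rot: [-0.0, -0.44, 0.898, -0.0]
contact_force: [-0.3, 0.3, 0.2]
gripper_width: 1.0
```

```bash
sed -i 's/\[np.sin(np.radians(jaw)),np.cos/[-np.sin(np.radians(jaw)),np.cos/; s/\[-np.cos(np.radians(jaw)),np.sin/[np.cos(np.radians(jaw)),np.sin/' go.py
python3 go.py .570 .1885 .16 142
```

```text
t 1.4 pos [0.3855 0.448  0.2312] az 142.2 shift [ 0.46  -1.524  0.356] turn [ 0.    -0.     0.001] q7 1.45 F [-0.3  0.3  0.2] T [0.02 0.03 0.01] w 1.0
```

Call:
{"api": "jog_arm", "payload": {"plan": [{"x": 0.28,"y": -0.92,"z": 0,"wx": 0,"wy": 0,"wz": 0},{"x": 0.28,"y": -0.92,"z": 0,"wx": 0,"wy": 0,"wz": 0},{"x": 0.28,"y": -0.92,"z": 0,"wx": 0,"wy": 0,"wz": 0},{"x": 0.28,"y": -0.92,"z": 0,"wx": 0,"wy": 0,"wz": 0},{"x": 0.28,"y": -0.92,"z": 0,"wx": 0,"wy": 0,"wz": 0},{"x": 0.28,"y": -0.92,"z": 0,"wx": 0,"wy": 0,"wz": 0}]}}

```text
t: 1.9
eef_pos: [0.501, 0.2837, 0.2314]
tool_rot: [0.0, -0.434, 0.901, -0.002]
contact_force: [0.3, 0.4, -0.6]
gripper_width: 1.003
```

Call:
{"api": "jog_arm", "payload": {"plan": [{"x": 0.18,"y": -0.604,"z": 0.356,"wx": 0,"wy": 0,"wz": 0},{"x": 0.18,"y": -0.604,"z": 0.356,"wx": 0,"wy": 0,"wz": 0},{"x": 0.18,"y": -0.604,"z": 0.356,"wx": 0,"wy": 0,"wz": 0},{"x": 0.18,"y": -0.604,"z": 0.356,"wx": 0,"wy": 0,"wz": 0},{"x": 0.18,"y": -0.604,"z": 0.356,"wx": 0,"wy": 0,"wz": 0},{"x": 0.18,"y": -0.604,"z": 0.356,"wx": 0,"wy": 0,"wz": 0}]}}

```text
t: 2.4
eef_pos: [0.5733, 0.1786, 0.1597]
tool_rot: [-0.001, -0.432, 0.902, -0.002]
contact_force: [0.4, 1.1, -0.4]
gripper_width: 0.999
```

```bash
python3 go.py .570 .1885 .053 142; python3 - <<'E'
from h import *
im=[cams.read_camera(c) for c in("top","scene")]
im=[im[0][130:290,80:280],im[1][100:260,290:490]]
cv2.imwrite("pics/pre.png",cv2.resize(np.hstack(im),(800,320),interpolation=cv2.INTER_CUBIC)[:,:,::-1])
E
```

```text
t 2.4 pos [0.5733 0.1786 0.1597] az 141.2 shift [-0.03   0.045  0.533] turn [-0.001 -0.001 -0.005] q7 2.03 F [ 0.4  1.1 -0.4] T [ 0.06 -0.01  0.05] w 0.999
```

View pics/pre.png

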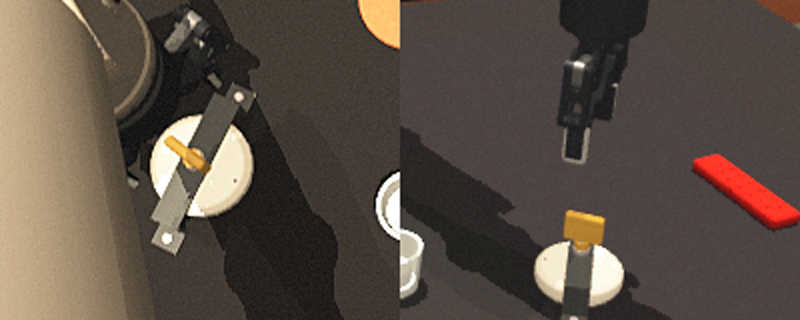

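The top view shows one finger on each side of the wing, with the wing at about crop (187,153), square to the jaw axis. I'll correct xy first and then go down.

Call:
{"api": "jog_arm", "payload": {"plan": [{"x": -0.03,"y": 0.045,"z": 0,"wx": 0,"wy": 0,"wz": -0.005},{"x": -0.03,"y": 0.045,"z": 0,"wx": 0,"wy": 0,"wz": -0.005},{"x": -0.03,"y": 0.045,"z": 0.13,"wx": 0,"wy": 0,"wz": -0.005},{"x": -0.03,"y": 0.045,"z": 0.26,"wx": 0,"wy": 0,"wz": -0.005},{"x": -0.03,"y": 0.045,"z": 0.38,"wx": 0,"wy": 0,"wz": -0.005},{"x": -0.03,"y": 0.045,"z": 0.46,"wx": 0,"wy": 0,"wz": -0.005},{"x": -0.03,"y": 0.045,"z": 0.51,"wx": 0,"wy": 0,"wz": -0.005},{"x": -0.03,"y": 0.045,"z": 0.525,"wx": 0,"wy": 0,"wz": -0.005},{"x": -0.03,"y": 0.045,"z": 0.525,"wx": 0,"wy": 0,"wz": -0.005},{"x": -0.03,"y": 0.045,"z": 0.525,"wx": 0,"wy": 0,"wz": -0.005}]}}

```text
t: 3.33
eef_pos: [0.5704, 0.1928, 0.0571]
tool_rot: [0.001, -0.442, 0.897, -0.001]
contact_force: [0.3, 0.2, 0.1]
gripper_width: 1.0
```

```bash
python3 go.py .570 .1885 .054 142; python3 - <<'E'
from h import *
im=[cams.read_camera(c) for c in("top","scene")]
im=[im[0][130:290,80:280],im[1][130:290,290:490]]
cv2.imwrite("pics/low.png",cv2.resize(np.hstack(im),(800,320),interpolation=cv2.INTER_CUBIC)[:,:,::-1])
E
```

```text
t 3.3333 pos [0.5704 0.1928 0.0571] az 142.4 shift [ 0.018 -0.012  0.015] turn [-0.001  0.     0.002] q7 2.01 F [0.3 0.2 0.1] T [0.02 0.05 0.04] w 1.0
```

View pics/low.png

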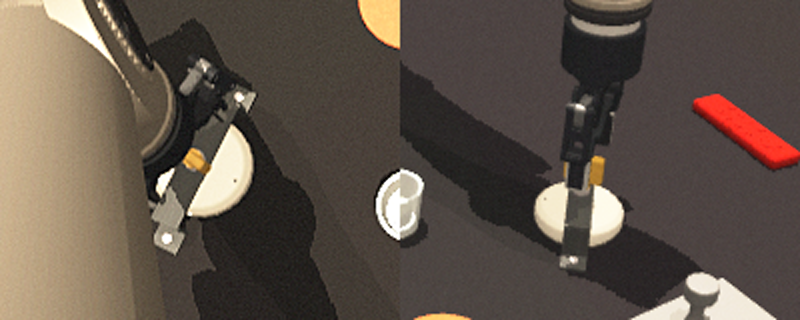

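The fingers straddle the wing, one on each side, and the scene crop shows it at about (597,170). I'll make a small correction and close gently.

Call:
{"api": "jog_arm", "payload": {"plan": [{"x": 0.018,"y": -0.012,"z": 0.013,"wx": 0,"wy": 0,"wz": 0.002},{"x": 0.018,"y": -0.012,"z": 0.013,"wx": 0,"wy": 0,"wz": 0.002},{"x": 0.018,"y": -0.012,"z": 0.013,"wx": 0,"wy": 0,"wz": 0.002},{"x": 0.018,"y": -0.012,"z": 0.013,"wx": 0,"wy": 0,"wz": 0.002}], "hand": 1}}

```text
t: 3.77
eef_pos: [0.5705, 0.188, 0.055]
tool_rot: [0.002, -0.438, 0.899, -0.001]
contact_force: [0.0, -0.2, 0.3]
gripper_width: 0.998
```

Call:
{"api": "jog_arm", "payload": {"plan": [{"x": 0,"y": 0,"z": 0,"wx": 0,"wy": 0,"wz": 0},{"x": 0,"y": 0,"z": 0,"wx": 0,"wy": 0,"wz": 0},{"x": 0,"y": 0,"z": 0,"wx": 0,"wy": 0,"wz": 0},{"x": 0,"y": 0,"z": 0,"wx": 0,"wy": 0,"wz": 0},{"x": 0,"y": 0,"z": 0,"wx": 0,"wy": 0,"wz": 0},{"x": 0,"y": 0,"z": 0,"wx": 0,"wy": 0,"wz": 0},{"x": 0,"y": 0,"z": 0,"wx": 0,"wy": 0,"wz": 0},{"x": 0,"y": 0,"z": 0,"wx": 0,"wy": 0,"wz": 0},{"x": 0,"y": 0,"z": 0,"wx": 0,"wy": 0,"wz": 0},{"x": 0,"y": 0,"z": 0,"wx": 0,"wy": 0,"wz": 0},{"x": 0,"y": 0,"z": 0,"wx": 0,"wy": 0,"wz": 0},{"x": 0,"y": 0,"z": 0,"wx": 0,"wy": 0,"wz": 0}], "hand": -1, "grip_force": 30}}

```text
t: 4.77
eef_pos: [0.5707, 0.1879, 0.0551]
tool_rot: [0.002, -0.438, 0.899, -0.002]
contact_force: [1.1, -1.0, 1.0]
gripper_width: 0.112
```

```bash
python3 go.py .570 .1885 .054 64.3
```

```text
t 4.7667 pos [0.5707 0.1879 0.0551] az 142.0 shift [-0.     0.005  0.005] turn [-0.001  0.002  0.432] q7 2.01 F [ 1.1 -1.   1. ] T [-0.08 -0.01 -0.02] w 0.112
```

Gripped: the opening is 9.5 mm against a 10 mm wing, with about 1 N of side force. I'll turn clockwise 65° first and then creep to the stop.

Call:
{"api": "jog_arm", "payload": {"plan": [{"x": 0,"y": 0,"z": 0,"wx": 0,"wy": 0,"wz": 0.03},{"x": 0,"y": 0,"z": 0,"wx": 0,"wy": 0,"wz": 0.06},{"x": 0,"y": 0,"z": 0,"wx": 0,"wy": 0,"wz": 0.09},{"x": 0,"y": 0,"z": 0,"wx": 0,"wy": 0,"wz": 0.12},{"x": 0,"y": 0,"z": 0,"wx": 0,"wy": 0,"wz": 0.15},{"x": 0,"y": 0,"z": 0,"wx": 0,"wy": 0,"wz": 0.18},{"x": 0,"y": 0,"z": 0,"wx": 0,"wy": 0,"wz": 0.21},{"x": 0,"y": 0,"z": 0,"wx": 0,"wy": 0,"wz": 0.24},{"x": 0,"y": 0,"z": 0,"wx": 0,"wy": 0,"wz": 0.27},{"x": 0,"y": 0,"z": 0,"wx": 0,"wy": 0,"wz": 0.3},{"x": 0,"y": 0,"z": 0,"wx": 0,"wy": 0,"wz": 0.33},{"x": 0,"y": 0,"z": 0,"wx": 0,"wy": 0,"wz": 0.36}]}}

```text
t: 5.77
eef_pos: [0.5706, 0.1883, 0.0551]
tool_rot: [0.002, 0.113, 0.994, -0.0]
contact_force: [-0.0, 0.2, -0.4]
gripper_width: 0.115
```

```bash
python3 go.py .5707 .188 .055 64.3
```

```text
t 5.7667 pos [0.5706 0.1883 0.0551] az 77.0 shift [-0.001 -0.001  0.   ] turn [0.    0.002 0.07 ] q7 1.1 F [-0.   0.2 -0.4] T [-0.08  0.01  0.03] w 0.115
```

Now up to the expected stop (12.6°) and about 4° past it.

Call:
{"api": "jog_arm", "payload": {"plan": [{"x": 0,"y": 0,"z": 0,"wx": 0,"wy": 0,"wz": 0.02},{"x": 0,"y": 0,"z": 0,"wx": 0,"wy": 0,"wz": 0.04},{"x": 0,"y": 0,"z": 0,"wx": 0,"wy": 0,"wz": 0.055},{"x": 0,"y": 0,"z": 0,"wx": 0,"wy": 0,"wz": 0.065},{"x": 0,"y": 0,"z": 0,"wx": 0,"wy": 0,"wz": 0.075},{"x": 0,"y": 0,"z": 0,"wx": 0,"wy": 0,"wz": 0.08},{"x": 0,"y": 0,"z": 0,"wx": 0,"wy": 0,"wz": 0.085},{"x": 0,"y": 0,"z": 0,"wx": 0,"wy": 0,"wz": 0.09},{"x": 0,"y": 0,"z": 0,"wx": 0,"wy": 0,"wz": 0.09},{"x": 0,"y": 0,"z": 0,"wx": 0,"wy": 0,"wz": 0.09}]}}

```text
t: 6.6
eef_pos: [0.5706, 0.1884, 0.0552]
tool_rot: [0.003, 0.251, 0.968, 0.0]
contact_force: [0.6, -1.9, 2.3]
gripper_width: 0.111
```

```bash
python3 go.py .5707 .188 .055 64.3
```

```text
t 6.6 pos [0.5706 0.1884 0.0552] az 60.9 shift [-0.001 -0.001  0.001] turn [ 0.     0.002 -0.019] q7 0.87 F [ 0.6 -1.9  2.3] T [-0.32 -0.02  1.4 ] w 0.111
```

The moment is 1.4 N m against 0.04 N m of friction, so the screw is at the stop, within a few degrees of the predicted angle. I'll press slightly more, hold, and check by picture.

Call:
{"api": "jog_arm", "payload": {"plan": [{"x": 0,"y": 0,"z": 0,"wx": 0,"wy": 0,"wz": 0.01},{"x": 0,"y": 0,"z": 0,"wx": 0,"wy": 0,"wz": 0.01},{"x": 0,"y": 0,"z": 0,"wx": 0,"wy": 0,"wz": 0.01},{"x": 0,"y": 0,"z": 0,"wx": 0,"wy": 0,"wz": 0.01}]}}

```text
t: 6.93
eef_pos: [0.5706, 0.1884, 0.0552]
tool_rot: [0.003, 0.266, 0.964, 0.0]
contact_force: [-0.3, -1.2, 3.4]
gripper_width: 0.112
```

```bash
python3 go.py .5707 .188 .055 109.3; python3 - <<'E'
from h import *
im=[cams.read_camera(c) for c in("top","scene")]
im=[im[0][150:270,110:260],im[1][170:290,310:460]]
cv2.imwrite("pics/stop.png",cv2.resize(np.hstack(im),(800,320),interpolation=cv2.INTER_CUBIC)[:,:,::-1])
E
```

```text
t 6.9333 pos [0.5706 0.1884 0.0552] az 59.1 shift [-0.002 -0.002  0.001] turn [-0.     0.002 -0.279] q7 0.85 F [-0.3 -1.2  3.4] T [-0.39 -0.06  1.9 ] w 0.112
```

View pics/stop.png

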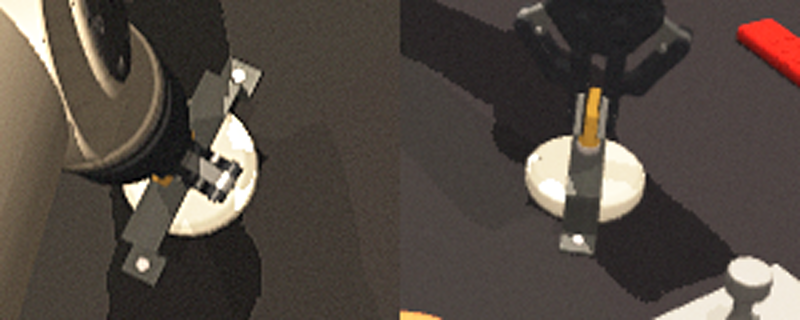

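In both views the wing lies in line with the strap (scene crop about (593,117)), so it is bottomed. I'll back off about 45°.

Call:
{"api": "jog_arm", "payload": {"plan": [{"x": 0,"y": 0,"z": 0,"wx": 0,"wy": 0,"wz": -0.03},{"x": 0,"y": 0,"z": 0,"wx": 0,"wy": 0,"wz": -0.06},{"x": 0,"y": 0,"z": 0,"wx": 0,"wy": 0,"wz": -0.09},{"x": 0,"y": 0,"z": 0,"wx": 0,"wy": 0,"wz": -0.12},{"x": 0,"y": 0,"z": 0,"wx": 0,"wy": 0,"wz": -0.15},{"x": 0,"y": 0,"z": 0,"wx": 0,"wy": 0,"wz": -0.18},{"x": 0,"y": 0,"z": 0,"wx": 0,"wy": 0,"wz": -0.21},{"x": 0,"y": 0,"z": 0,"wx": 0,"wy": 0,"wz": -0.24},{"x": 0,"y": 0,"z": 0,"wx": 0,"wy": 0,"wz": -0.26},{"x": 0,"y": 0,"z": 0,"wx": 0,"wy": 0,"wz": -0.273},{"x": 0,"y": 0,"z": 0,"wx": 0,"wy": 0,"wz": -0.273},{"x": 0,"y": 0,"z": 0,"wx": 0,"wy": 0,"wz": -0.273}]}}

```text
t: 8.03
eef_pos: [0.5706, 0.1881, 0.0551]
tool_rot: [0.002, -0.156, 0.988, -0.001]
contact_force: [1.1, -1.5, 0.5]
gripper_width: 0.107
```

Call:
{"api": "jog_arm", "payload": {"plan": [{"x": 0,"y": 0,"z": 0,"wx": 0,"wy": 0,"wz": 0},{"x": 0,"y": 0,"z": 0,"wx": 0,"wy": 0,"wz": 0},{"x": 0,"y": 0,"z": 0,"wx": 0,"wy": 0,"wz": 0},{"x": 0,"y": 0,"z": 0,"wx": 0,"wy": 0,"wz": 0},{"x": 0,"y": 0,"z": 0,"wx": 0,"wy": 0,"wz": 0},{"x": 0,"y": 0,"z": 0,"wx": 0,"wy": 0,"wz": 0},{"x": 0,"y": 0,"z": 0,"wx": 0,"wy": 0,"wz": 0},{"x": 0,"y": 0,"z": 0,"wx": 0,"wy": 0,"wz": 0},{"x": 0,"y": 0,"z": 0,"wx": 0,"wy": 0,"wz": 0},{"x": 0,"y": 0,"z": 0,"wx": 0,"wy": 0,"wz": 0}], "hand": 1}}

```text
t: 8.87
eef_pos: [0.5706, 0.1881, 0.0551]
tool_rot: [0.002, -0.156, 0.988, -0.001]
contact_force: [0.0, 0.1, 0.4]
gripper_width: 0.995
```

```bash
python3 go.py .5707 .188 .055 109.3
```

```text
t 8.8667 pos [0.5706 0.1881 0.0551] az 108.0 shift [-0.    -0.001  0.   ] turn [-0.001  0.001 -0.007] q7 1.53 F [0.  0.1 0.4] T [-0.01  0.02 -0.06] w 0.995
```

Call:
{"api": "jog_arm", "payload": {"plan": [{"x": 0,"y": 0,"z": -0.1,"wx": 0,"wy": 0,"wz": 0},{"x": 0,"y": 0,"z": -0.25,"wx": 0,"wy": 0,"wz": 0},{"x": 0,"y": 0,"z": -0.4,"wx": 0,"wy": 0,"wz": 0},{"x": 0,"y": 0,"z": -0.6,"wx": 0,"wy": 0,"wz": 0},{"x": 0.05,"y": 0.2,"z": -0.75,"wx": 0,"wy": 0,"wz": 0},{"x": 0.1,"y": 0.4,"z": -0.75,"wx": 0,"wy": 0,"wz": 0},{"x": 0.15,"y": 0.6,"z": -0.75,"wx": 0,"wy": 0,"wz": 0},{"x": 0.2,"y": 0.8,"z": -0.75,"wx": 0,"wy": 0,"wz": 0},{"x": 0.2,"y": 0.95,"z": -0.75,"wx": 0,"wy": 0,"wz": 0},{"x": 0.2,"y": 0.95,"z": -0.75,"wx": 0,"wy": 0,"wz": 0},{"x": 0.2,"y": 0.95,"z": -0.75,"wx": 0,"wy": 0,"wz": 0},{"x": 0.2,"y": 0.95,"z": -0.75,"wx": 0,"wy": 0,"wz": 0}]}}

```text
t: 9.87
eef_pos: [0.4735, 0.3559, 0.2044]
tool_rot: [0.002, -0.156, 0.988, -0.001]
contact_force: [0.1, -0.0, -0.7]
gripper_width: 0.997
```

```bash
python3 - <<'E'
from fit import *
ims={c:cams.read_camera(c) for c in("top","scene")}
for c in ims:
    cv2.imwrite(f"pics/{c}1.png",ims[c][:,:,::-1])
    for n,z in(("box_wing_tip",.068),("tealight",0)):
        for r in finder.place_of(c,n)[:1]: print(c,n,np.round(r["location"],1),round(r["confidence"],2),ray(c,r["location"],z).round(4))
fit(ims,.570,.188)
print(monitor.get_obs()["t"])
a=ims["top"][130:290,100:300];b=ims["scene"][170:330,290:490]
cv2.imwrite("pics/end.png",cv2.resize(np.hstack([a,b]),(800,320),interpolation=cv2.INTER_CUBIC)[:,:,::-1])
E
```

```text
top box_wing_tip [378.6 209. ] 0.74 [ 0.563 -0.158  0.068]
top tealight [284.1 234.9] 0.78 [0.5284 0.0023 0.    ]
scene box_wing_tip [208.3 234.6] 0.58 [ 0.557  -0.1614  0.068 ]
scene tealight [288.3 241.1] 0.67 [0.5284 0.0025 0.    ]
None [0.5697 0.1881 3.4263] 196.3 129.7 [np.float32(140.0), np.float32(274.0)]
top [0.5706 0.1892 3.485 ] 199.7 101.4 [np.float32(140.0), np.float32(274.0)]
scene [0.5705 0.1873 0.2302] 13.2 15.9 [np.float32(140.0), np.float32(274.0)]
10.1667
```

View pics/end.png

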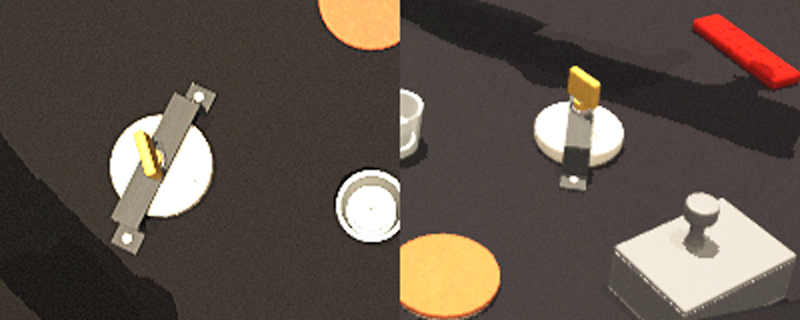

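The wing sits at yaw 13–20°, which is 39–45° back from the strap (band 30–60°). The tealight and box screw have not moved beyond detector noise.

```bash
python3 -c "
from station import bot
print(bot.hand_in())"
```

```text
the job is handed in; nothing more can be done
None
```

I turned the puck's thumbscrew clockwise to its stop, backed it off about an eighth of a turn, let go and moved the arm clear. The job was handed in at about 10 s of the 38 s allowed, and the hand-in reported no verdict.

- **Stop:** the resisting moment reached 1.9 N m, against 0.04 N m of friction. The wing lay in line with the strap in both views.
- **Back-off:** image fits put the wing 39° (scene camera), 42° (both) and 45° (top camera) back from the strap. The tool was at about 44° when it released. The views differ by about 6°, but all lie within the 30–60° allowed.
- **Tealight cup:** its measured position changed by 2–4 mm, which is within detector noise. It looks upright.
- **Box screw:** the arm never came near it. The detector's tip readings moved by 5–7 mm, over the 5 mm limit. I put that down to detector noise, because the two cameras shifted it in different directions.
- **Contact:** the gripper was open and away from everything, with the force reading under 1 N.

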